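# Click the now-serving dial on to green

## Robot

A 7-joint arm with a two-finger parallel gripper is mounted at the origin on a cart in front of the work surface, level with it; the furniture and walls round the work are solid. World frame = base frame: x ahead of the robot, y to its left, z up, the work surface at z = 0. Lengths are in mm, angles in rad, forces in N, time in s.
With the tool pointing down it reaches from about 350 to 900 mm from the base axis. Payload 7.2 kg.
Tool frame: the origin (TCP) lies at the very end of the fingers, on their centre line; the grasp point (between the pads) lies 19 mm behind it; z points along the fingers, y is the line along which they close (so a half turn about z gives the same grasp; the last joint's range is limited). The gripper opens to 85 mm and grips with 20 to 120 N. Pads are 22 mm wide; open, the fingers measure 114 mm over their backs; the gripper's body (76 mm by 85 mm) begins 54 mm behind the grasp point. The pads swing forward as they close: fully open they stand 13 mm farther back than shut.
Start: joints at [-0.068, 0.411, -0.013, 1.596, 0.006, 1.134, -0.082], TCP at [625.003, -0.011, 231.297] pointing down, gripper open.
Joint ranges: [-2.95, 2.95], [-0.29, 1.99], [-1.47, 1.44], [0.14, 2.54], [-1.03, 4.17], [0.13, 1.85], [-2.86, 2.86]. Speed limits (rad/s): [2.39, 2.39, 3.01, 3.01, 3.14, 3.14, 3.14].

## Interface

Orientations are given as a unit quaternion [x, y, z, w].
In Python, from bench import env gives the robot as it stands.
- The arm moves only by the shell command python3 -m inch 'ROWS'. ROWS is JSON, a list of rows, each an object with "turn": the turn, a rotation vector about the tool's x, y, z in rad, a list of three; "dp": the shift along the tool's x, y, z in units of 25 mm (1.0 is 25 mm), a list of three; "claw": the gripper's target within -1 to 1 (fully open at 1, half-way at 0, shut at -1). In form: [{"turn": [rx, ry, rz], "dp": [tx, ty, tz], "claw": claw}, ...]. A call has 1 to 12 rows; each row shifts and turns the commanded pose from where the row before left it, along the tool's axes as they then stand; what a row does not reach is not made up. A row lasts 1/10 s, in which the tool goes at most 50 mm and 8.59 degrees, less where a joint would pass 70% of its speed; a pose out of reach is approached as far as the arm can. A call is refused whole if a number of a shift passes 1 or a number of a turn 0.15, either way. A call with a gripper value outside its range is refused whole. The fingers move at their own pace and stop on an object; the grip force is fixed at half the most. Time passes only in rows, so rows that do not move let the fingers close. It gives the time, the measured TCP pose, the force, the opening and the grip force at its end, in the units of the state.
- env.get_state(): the state, without advancing time (a new reading comes with each control period).
- env.grab_frame(name): name is "scene" or "side" or "wrist"; returns a dict with "frame" (420x560x3 uint8, blue, green, red), "vfov" (degrees; the focal length in pixels is half the picture's height over the tangent of half this angle, whatever the lens; pixels are square), "cx", "cy" (the principal point, pixels), "R" (3x3) and "t" (3): a world point X has camera coordinates R X + t. Camera axes: x right, y down, z forward; pixel columns grow to the right and rows downward; lengths in mm; the calibration is good to about 2 mm. A picture is of the moment at which its call begins. There is no depth.
- env.finish_job(): hands the job in; it is judged then, once.
The state is a dict: "time": time; "joint_pos": joint angles; "joint_velocities": joint speeds; "effort": joint torques, N m; "position": TCP position; "orientation": TCP orientation; "ft_force": force on the tool from outside, world axes, zero at the start; "wrist_torque": the same for the moment, N m; "opening": opening from 0.0 (shut) to 1.0 (fully open); "grip_force": force on a finger pad.
Only numpy, scipy, OpenCV 4.12 (cv2) and the standard library are available. Lean on these libraries where they do the work, as an engineer would, in place of code of your own. Each camera call takes 0.05 s, during which the arm holds its last target. There are 200 camera calls.

## Task

Bring the now-serving dial from its present colour to green: with a fingertip, flick the fins on the edge of the wooden wheel counter-clockwise (seen from above), click by click, until the blue dot has come to rest at the brass pointer, and only then one click more, so that the green dot rests at the pointer; never go past green. Push gently: do not pinch the wheel, and do not lift, tip or shove the dial. Leave the candle, the stamp and the brooch where they are, and finish with the hand clear.

Things in the scene. Friction and masses are not known exactly. Their poses are not given: they have to be found in the camera images.
- dial: The now-serving dial: a loose 2.5 kg black round base on a rubber foot (120 mm across up to 8 mm height, 94 mm above that; top 26 mm above the counter) carrying a light wooden click wheel on a vertical axis. Origin: centre of the underside, on the wheel's axis. Its +x axis points from the wheel's axis to the pointer, z up.
- dial_pointer (a point): Tip of the brass pointer, 50 mm from the wheel's axis along the dial's +x, 62 mm above the counter. It is held by a black post (12 x 18 mm, 59 mm high) that stands 82 mm out from the axis along +x, on an arm 16 mm high. Axes as the dial's.
- dial_hub (a point): Wheel centre, on its axis, 41 mm above the counter; axes as the dial's. The wheel: a disc of 86 mm diameter, 31 to 51 mm above the counter, brass cap in its middle (top 56 mm), and on its edge six radial fins, 10 mm thick, 32 to 50 mm above the counter, reaching to 65 mm from the axis, with open gaps between. The space under the fins, down to the base's 13 mm high foot, is free beyond 47 mm.
- dial_green (a point): Centre of the green dot on the wheel's top, 27 mm from the axis; it turns with the wheel. Six enamel dots (19 mm wide) lie so, each in line with the middle of a gap; the dot next to the pointer is the one shown. At every click the fins stand 30, 90, 150, 210, 270 and 330 degrees from the dial's +x axis, the middles of the gaps at 0, 60, 120, ... degrees.
- dial_wheel (a joint): Wheel angle, rad, growing counter-clockwise seen from above. It clicks every 1.0472: 0 white, 1.0472 yellow, 2.0944 red, 3.1416 blue, 4.1888 green, 5.236 black at the pointer; it starts at white, yellow or red. Sprung detents, about 1.5 N at the fin tips, damped: let go, it falls into the nearest click. End stops 0.35 rad outside the first and last click.
- candle: Bystander: loose round white candle with red flowers on a dark square card, 60 x 60 x 66 mm; origin at the centre of its underside.
- wooden_stamp: Bystander: loose wooden hand stamp with a turned handle, 26 x 45 x 67 mm; origin at the centre of its underside.
- flower_brooch: Bystander: loose flat orange-yellow flower brooch, 34 x 33 x 8 mm; origin at the centre of its underside.

How it is judged:
By the outcome, as a careful person would: the job done as asked, in the order asked, and still so for the second after the job is handed in, with the robot touching nothing.
It also fails if it takes over 64 s, if anything falls off the work surface, if the arm or the gripper's body presses on something with over 40 N, if the wrist force passes 120 N, or if a joint passes its speed limit or range.

## Working session

There is one attempt and no reset: what is moved stays moved. The work goes in short steps, Python scripts to look and compute and a shell command to move; the robot and the scene stay as the last step left them, time stands still between calls to the robot, and variables do not carry over. Pictures are saved under pics/ and viewed, at most 10 in all, crops included, and the job is handed in when it is done.

```bash
mkdir -p pics
python3 - <<'E'
from bench import env
import cv2,numpy as np,pickle
s=env.get_state();print(s['time'],s['position'],s['orientation'],s['opening'],s['ft_force'])
fs={n:env.grab_frame(n) for n in("scene","side","wrist")}
pickle.dump(fs,open('f0.pkl','wb'))
for n,f in fs.items():
    cv2.imwrite(f'pics/{n}0.png',f['frame']);print(n,f['vfov'],f['cx'],f['cy'],np.round(-np.array(f['R']).T@f['t']))
E
```

```text
0.0 [ 6.24506887e+02 -1.34932310e-02  2.30449515e+02] [ 7.07074621e-01  7.07138483e-01 -6.02089349e-04 -5.32570771e-04] 1.002201973608576 [-0.69993427 -0.15646408 -0.28788573]
scene 46.455597665611215 274.4239861169129 206.66269141541633 [ 12. 606. 780.]
side 43.09404874448584 275.3969333450853 214.17921925147405 [ 358. -627.  707.]
wrist 61.54962887715892 281.8593221879783 207.89498478141 [625.  72. 373.]
```

View pics/scene0.png

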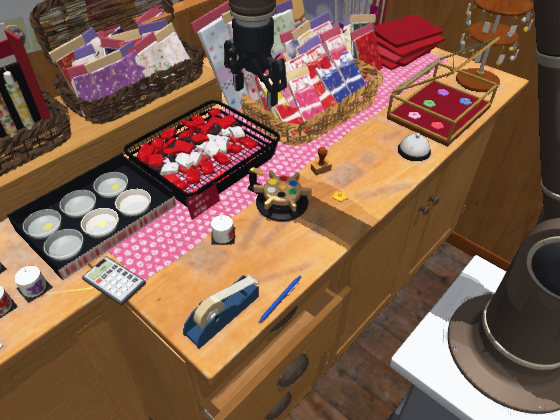

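View pics/side0.png

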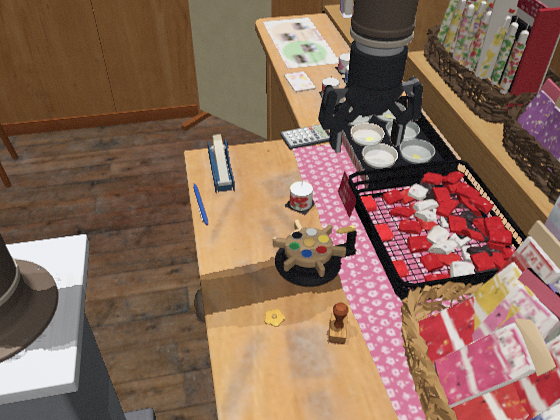

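View pics/wrist0.png

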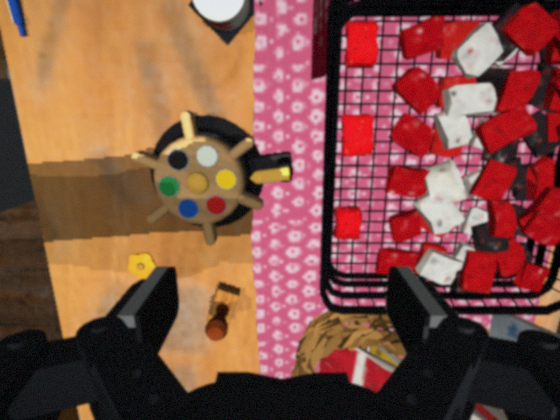

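The wrist view shows the dial with its hub at about (198,182). Yellow is at the pointer (227,180), with the pointer tip at about (250,176). Red (216,205), blue (188,208) and green (169,187) follow clockwise, so I need three CCW clicks. The scene view has the hub near (281,186) and the side view near (308,246). The candle is on the +y side, and the brooch and stamp are on the −y side.

```bash
cat > h.py <<'E'
import numpy as np
def KP(f):
    F=f['frame'].shape[0]/2/np.tan(np.radians(f['vfov'])/2)
    K=np.array([[F,0,f['cx']],[0,F,f['cy']],[0,0,1]])
    return K,np.array(f['R']),np.array(f['t']).reshape(3)
def ray(f,px):
    K,R,t=KP(f); d=R.T@np.linalg.solve(K,[*px,1]); return -R.T@t,d/np.linalg.norm(d)
def atz(f,px,z):
    c,d=ray(f,px); return c+d*(z-c[2])/d[2]
def tri(l):
    A=0;b=0
    for f,p in l:
        c,d=ray(f,p);M=np.eye(3)-np.outer(d,d);A=A+M;b=b+M@c
    return np.linalg.solve(A,b)
E
python3 - <<'E'
import pickle,numpy as np,cv2
from h import *
fs=pickle.load(open('f0.pkl','rb'));w=fs['wrist'];np.set_printoptions(precision=1,suppress=True)
print('wheel tri',tri([(w,(198,182)),(fs['scene'],(281,186)),(fs['side'],(308,246))]))
print('cap z56',atz(w,(198,182),56))
d=dict(yellow=(227,180),red=(216,205),blue=(188,208),green=(169,187),black=(177,160),white=(207,156))
P={k:atz(w,v,51) for k,v in d.items()};c=np.mean(list(P.values()),0);print('dots centre',c)
for k,p in P.items(): print(k,np.linalg.norm(p-c),np.degrees(np.arctan2(*(p-c)[1::-1])))
for n,p,z in(('ptr tip',(250,176),62),('candle',(222,8),66),('stamp top',(216,328),67),('brooch',(141,265),8)): print(n,atz(w,p,z))
a=cv2.resize(fs['scene']['frame'][120:260,200:360],None,fx=2.4,fy=2.4,interpolation=3)
b=cv2.resize(fs['side']['frame'][170:310,240:400],None,fx=2.4,fy=2.4,interpolation=3)
cv2.imwrite('pics/crop.png',np.hstack([a,b]))
E
```

```text
wheel tri [545.8   0.1  47.2]
cap z56 [548.1   4.2  56. ]
dots centre [546.2   2.2  51. ]
yellow 27.89225888694468 5.749591745656272
red 26.805695671956517 -52.765629502516084
blue 26.47148056187914 -113.54796487838003
green 27.04410369932921 -171.95426356656495
black 27.493679337278927 128.57467947903444
white 27.222522042623797 67.25398876251334
ptr tip [596.5  10.9  62. ]
candle [578.7 144.3  66. ]
stamp top [ 558.6 -142.9   67. ]
brooch [ 465.3 -101.8    8. ]
```

View pics/crop.png

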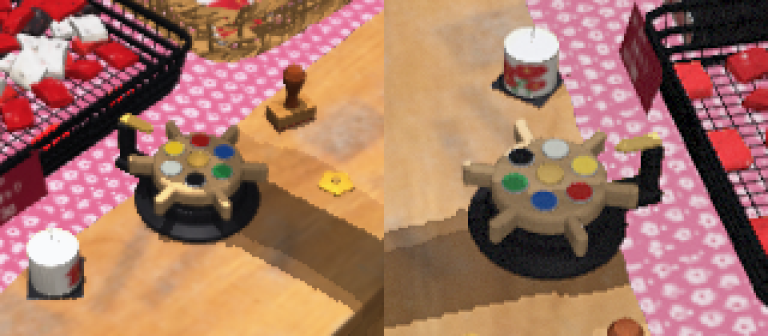

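Hub ≈ (547, 2) and yaw ≈ 7°. The triangulated wheel height of 47 mm agrees with the known 51–56 mm top given rough pixels. The candle, stamp and brooch are well away. I'll align the tool with the dial, close the fingers and move above the gap on the dial's far (−x) side, behind the fin at 150°.

```bash
python3 -m inch '[{"turn":[0,0,-0.126],"dp":[0,0,0],"claw":-1},{"turn":[0,0,0],"dp":[0.5,-0.9,0],"claw":-1},{"turn":[0,0,0],"dp":[0.5,-0.9,0.2],"claw":-1},{"turn":[0,0,0],"dp":[0.5,-0.9,0.6],"claw":-1},{"turn":[0,0,0],"dp":[0.5,-0.9,0.8],"claw":-1},{"turn":[0,0,0],"dp":[0.5,-0.9,0.8],"claw":-1},{"turn":[0,0,0],"dp":[0.17,-0.87,0.8],"claw":-1},{"turn":[0,0,0],"dp":[0,0,0.8],"claw":-1},{"turn":[0,0,0],"dp":[0,0,0.6],"claw":-1},{"turn":[0,0,0],"dp":[0,0,0],"claw":-1},{"turn":[0,0,0],"dp":[0,0,0],"claw":-1},{"turn":[0,0,0],"dp":[0,0,0],"claw":-1}]'
cat > look.py <<'E'
import sys,cv2,numpy as np,pickle
from bench import env
from h import *
n=sys.argv[1]; s=env.get_state();np.set_printoptions(precision=1,suppress=True)
H=np.array([547,2.]);a=np.radians(7.2);R=np.array([[np.cos(a),np.sin(a)],[-np.sin(a),np.cos(a)]])
print('t',s['time'],'pos',s['position'],'dial-frame',R@(np.array(s['position'][:2])-H),'q',np.round(s['orientation'],3),'F',np.array(s['ft_force']),'open',s['opening'])
fs={k:env.grab_frame(k) for k in('scene','side','wrist')};pickle.dump(fs,open(n+'.pkl','wb'))
a=cv2.resize(fs['scene']['frame'][120:260,200:360],(360,315),interpolation=3)
b=cv2.resize(fs['side']['frame'][170:310,240:400],(360,315),interpolation=3)
w=cv2.resize(fs['wrist']['frame'],(360,270))
cv2.imwrite(f'pics/{n}.png',np.vstack([np.hstack([a,b]),np.hstack([w,0*w])]))
E
python3 look.py a1
```

```text
time: 1.35
position: [484.1, 49.4, 117.1]
orientation: [0.661, 0.75, 0.0, 0.0]
ft_force: [0.4, -0.6, -0.3]
opening: -0.001
grip_force: 0.0
t 1.35 pos [484.1  49.4 117.1] dial-frame [-56.5  54.9] q [0.7 0.8 0.  0. ] F [ 0.4 -0.6 -0.3] open -0.0010305211269340294
```

View pics/a1.png

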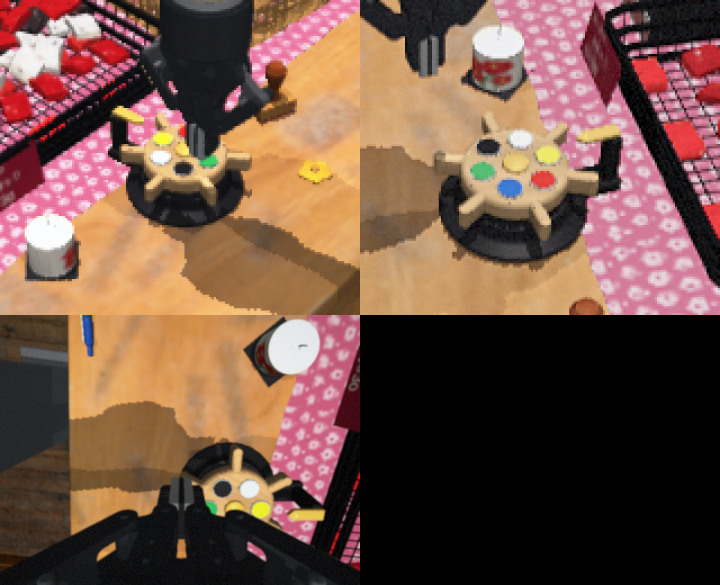

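Fingers are closed at dial-frame (−56.5, 54.9), z 117, and the fingertip shows in the scene crop at (195,155). The dial is unchanged, with yellow at the pointer. Next I descend into the gap to z≈31.

```bash
python3 -m inch '[{"turn":[0,0,0],"dp":[0.1,0,0.5],"claw":-1},{"turn":[0,0,0],"dp":[0,0,0.6],"claw":-1},{"turn":[0,0,0],"dp":[0,0,0.6],"claw":-1},{"turn":[0,0,0],"dp":[0,0,0.5],"claw":-1},{"turn":[0,0,0],"dp":[0,0,0.4],"claw":-1},{"turn":[0,0,0],"dp":[0,0,0.3],"claw":-1},{"turn":[0,0,0],"dp":[0,0,0.3],"claw":-1},{"turn":[0,0,0],"dp":[0,0,0.25],"claw":-1},{"turn":[0,0,0],"dp":[0,0,0],"claw":-1},{"turn":[0,0,0],"dp":[0,0,0],"claw":-1}]'; python3 look.py a2
```

```text
time: 2.5
position: [483.2, 51.8, 30.1]
orientation: [0.661, 0.75, 0.0, 0.0]
ft_force: [-1.0, 0.4, -0.1]
opening: 0.0
grip_force: 0.0
t 2.5 pos [483.2  51.8  30.1] dial-frame [-57.   57.4] q [0.7 0.8 0.  0. ] F [-1.   0.4 -0.1] open 0.00047867133801837974
```

View pics/a2.png

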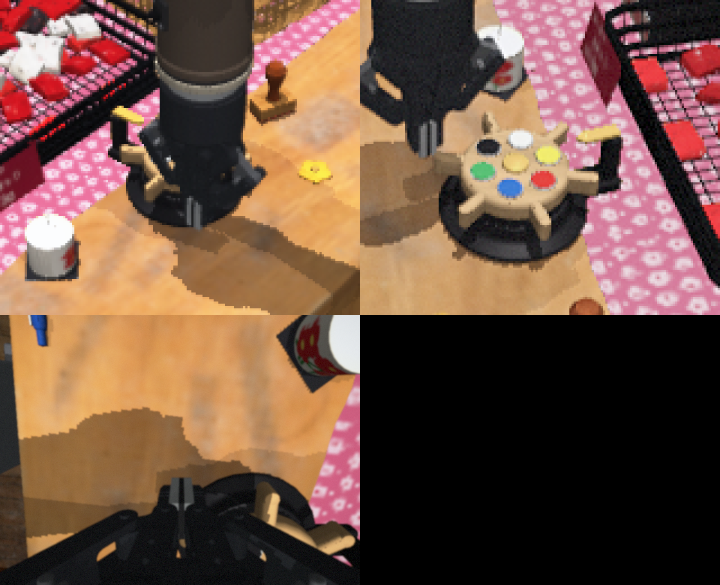

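The side crop shows the fingertip at (428,140), just behind the 150° fin whose tip is at (440,158). There is no contact yet. I'll push gently along the dial's −y.

```bash
python3 -m inch '[{"turn":[0,0,0],"dp":[-0.2,0,0],"claw":-1},{"turn":[0,0,0],"dp":[-0.2,0,0],"claw":-1},{"turn":[0,0,0],"dp":[-0.2,0,0],"claw":-1},{"turn":[0,0,0],"dp":[-0.2,0,0],"claw":-1},{"turn":[0,0,0],"dp":[-0.2,0,0],"claw":-1},{"turn":[0,0,0],"dp":[-0.2,0,0],"claw":-1},{"turn":[0,0,0],"dp":[-0.2,0,0],"claw":-1}]'
python3 -m inch '[{"turn":[0,0,0],"dp":[-0.15,0,0],"claw":-1},{"turn":[0,0,0],"dp":[-0.15,0,0],"claw":-1},{"turn":[0,0,0],"dp":[-0.15,0,0],"claw":-1},{"turn":[0,0,0],"dp":[-0.15,0,0],"claw":-1},{"turn":[0,0,0],"dp":[-0.15,0,0],"claw":-1},{"turn":[0,0,0],"dp":[-0.15,0,0],"claw":-1},{"turn":[0,0,0],"dp":[0,0,0],"claw":-1},{"turn":[0,0,0],"dp":[0,0,0],"claw":-1},{"turn":[0,0,0],"dp":[0,0,0],"claw":-1},{"turn":[0,0,0],"dp":[0,0,0],"claw":-1},{"turn":[0,0,0],"dp":[0,0,0],"claw":-1},{"turn":[0,0,0],"dp":[0,0,0],"claw":-1}]'
python3 look.py a3
```

```text
time: 3.35
position: [487.9, 16.4, 30.1]
orientation: [0.661, 0.75, 0.0, 0.0]
ft_force: [-0.1, 0.7, 0.1]
opening: -0.001
grip_force: 0.6
time: 4.55
position: [489.7, -5.4, 29.9]
orientation: [0.661, 0.75, -0.001, -0.0]
ft_force: [-4.0, -1.8, 2.6]
opening: 0.006
grip_force: 2.4
t 4.55 pos [489.7  -5.4  29.9] dial-frame [-57.8  -0.1] q [ 0.7  0.8 -0.  -0. ] F [-4.  -1.8  2.6] open 0.006184303885853472
```

View pics/a3.png

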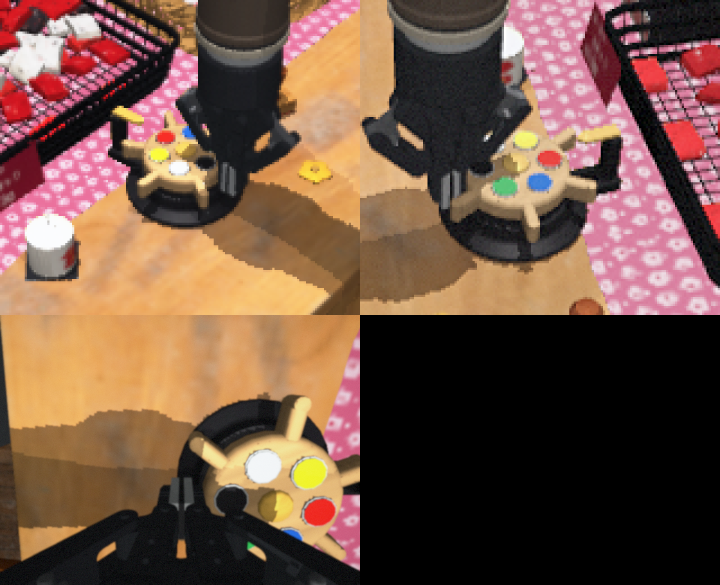

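Red is arriving at the pointer. The −4 N along x shows the finger's inner side rubbing the disc, so I'll back off 5 mm outward, then lift clear and measure the wheel angle by code.

```bash
python3 -m inch '[{"turn":[0,0,0],"dp":[0,-0.2,0],"claw":-1},{"turn":[0,0,0],"dp":[0,0,0],"claw":-1},{"turn":[0,0,0],"dp":[0,0,0],"claw":-1},{"turn":[0,0,0],"dp":[0,0,0],"claw":-1},{"turn":[0,0,0],"dp":[0,0,0],"claw":-1}]'
cat > ang.py <<'E'
import cv2,numpy as np,pickle,sys
from h import *
from bench import env
np.set_printoptions(precision=1,suppress=True)
H=np.array([547,2.])
K={'white':0,'yellow':60,'red':120,'blue':180,'green':240,'black':300}
rng={'yellow':((24,28),130,150),'red':((0,8),150,110),'blue':((100,118),130,100),'green':((55,85),110,60)}
s=env.get_state();print('t',s['time'],'pos',s['position'],'F',s['ft_force'])
for cam in('side','scene','wrist'):
    f=env.grab_frame(cam);h=cv2.cvtColor(f['frame'],cv2.COLOR_BGR2HSV)
    for k,((a,b),S,V) in rng.items():
        m=cv2.inRange(h,(a,S,V),(b,255,255));n,_,st,c=cv2.connectedComponentsWithStats(m)
        for i in range(1,n):
            if st[i,4]<12: continue
            p=atz(f,c[i],51)[:2]-H
            if 20<np.linalg.norm(p)<34:
                ang=np.degrees(np.arctan2(p[1],p[0]))
                print(cam,k,st[i,4],'r',p,'wheel deg %.1f'%((ang-7.2+K[k])%360))
E
python3 ang.py
```

```text
time: 5.2
position: [485.8, -5.7, 30.1]
orientation: [0.661, 0.75, 0.0, 0.0]
ft_force: [0.5, 1.1, -0.4]
opening: 0.0
grip_force: 0.0
t 5.2 pos [485.8  -5.7  30.1] F [ 0.5  1.1 -0.4]
side red 51 r [25.2  4.3] wheel deg 122.5
side blue 54 r [ 14.7 -20.6] wheel deg 118.2
side green 54 r [-12.4 -24.3] wheel deg 115.6
scene red 30 r [25.9  0.1] wheel deg 112.9
scene blue 29 r [ 15.3 -24.2] wheel deg 115.2
wrist red 1553 r [26.9  3.5] wheel deg 120.3
wrist blue 690 r [ 17.6 -18.1] wheel deg 127.0
wrist green 247 r [-11.9 -31.2] wheel deg 121.9
```

The wheel rests at about 120°, which is red, and the finger is free. I'll lift, go back and descend again with the finger 5 mm farther out for the second click.

```bash
python3 -m inch '[{"turn":[0,0,0],"dp":[0,0,-0.5],"claw":-1},{"turn":[0,0,0],"dp":[0,0,-0.6],"claw":-1},{"turn":[0,0,0],"dp":[0,0,-0.5],"claw":-1},{"turn":[0,0,0],"dp":[0.6,0,0],"claw":-1},{"turn":[0,0,0],"dp":[0.6,0,0],"claw":-1},{"turn":[0,0,0],"dp":[0.6,0,0],"claw":-1},{"turn":[0,0,0],"dp":[0.5,0,0],"claw":-1},{"turn":[0,0,0],"dp":[0,0,0],"claw":-1},{"turn":[0,0,0],"dp":[0,0,0.5],"claw":-1},{"turn":[0,0,0],"dp":[0,0,0.6],"claw":-1},{"turn":[0,0,0],"dp":[0,0,0.5],"claw":-1},{"turn":[0,0,0],"dp":[0,0,0],"claw":-1}]'
python3 -m inch '[{"turn":[0,0,0],"dp":[-0.2,0,0],"claw":-1},{"turn":[0,0,0],"dp":[-0.2,0,0],"claw":-1},{"turn":[0,0,0],"dp":[-0.2,0,0],"claw":-1},{"turn":[0,0,0],"dp":[-0.2,0,0],"claw":-1},{"turn":[0,0,0],"dp":[-0.2,0,0],"claw":-1},{"turn":[0,0,0],"dp":[-0.2,0,0],"claw":-1},{"turn":[0,0,0],"dp":[-0.2,0,0],"claw":-1}]'
python3 -m inch '[{"turn":[0,0,0],"dp":[-0.15,0,0],"claw":-1},{"turn":[0,0,0],"dp":[-0.15,0,0],"claw":-1},{"turn":[0,0,0],"dp":[-0.15,0,0],"claw":-1},{"turn":[0,0,0],"dp":[-0.15,0,0],"claw":-1},{"turn":[0,0,0],"dp":[-0.15,0,0],"claw":-1},{"turn":[0,0,0],"dp":[-0.15,0,0],"claw":-1},{"turn":[0,0,0],"dp":[0,0,0],"claw":-1},{"turn":[0,0,0],"dp":[0,0,0],"claw":-1},{"turn":[0,0,0],"dp":[0,0,0],"claw":-1},{"turn":[0,0,0],"dp":[0,0,0],"claw":-1},{"turn":[0,0,0],"dp":[0,0,0],"claw":-1},{"turn":[0,0,0],"dp":[0,0,0],"claw":-1}]'
python3 ang.py
```

```text
time: 6.55
position: [476.8, 50.2, 28.0]
orientation: [0.662, 0.75, -0.002, -0.001]
ft_force: [0.4, -0.3, -0.7]
opening: -0.003
grip_force: 0.0
time: 7.25
position: [482.8, 16.0, 30.4]
orientation: [0.661, 0.75, 0.0, 0.0]
ft_force: [-1.0, 1.1, -0.3]
opening: -0.003
grip_force: 0.6
time: 8.45
position: [485.4, -5.8, 30.1]
orientation: [0.661, 0.75, 0.0, 0.0]
ft_force: [0.9, -0.3, -0.3]
opening: 0.002
grip_force: 0.0
t 8.45 pos [485.4  -5.8  30.1] F [ 0.9 -0.3 -0.3]
side red 47 r [ 8.5 25.5] wheel deg 184.4
side blue 53 r [24.7  4. ] wheel deg 182.1
side green 52 r [ 14.7 -20.7] wheel deg 178.2
scene red 36 r [ 9.7 21.4] wheel deg 178.4
scene blue 29 r [25.7  0.2] wheel deg 173.2
scene green 29 r [ 15.3 -24.2] wheel deg 175.2
wrist red 1770 r [10.3 25.3] wheel deg 180.7
wrist blue 1563 r [26.8  3.6] wheel deg 180.4
wrist green 712 r [ 17.5 -18.2] wheel deg 186.6
```

The wheel is at 180°, so blue is at the pointer with the force near zero. I'll lift and let it rest for a good second with the hand clear, then re-check before the last click.

```bash
python3 -m inch '[{"turn":[0,0,0],"dp":[0,0,-0.5],"claw":-1},{"turn":[0,0,0],"dp":[0,0,-0.6],"claw":-1},{"turn":[0,0,0],"dp":[0,0,-0.5],"claw":-1},{"turn":[0,0,0],"dp":[0.6,0,0],"claw":-1},{"turn":[0,0,0],"dp":[0.6,0,0],"claw":-1},{"turn":[0,0,0],"dp":[0.6,0,0],"claw":-1},{"turn":[0,0,0],"dp":[0.5,0,0],"claw":-1},{"turn":[0,0,0],"dp":[0,0,0],"claw":-1},{"turn":[0,0,0],"dp":[0,0,0],"claw":-1},{"turn":[0,0,0],"dp":[0,0,0],"claw":-1},{"turn":[0,0,0],"dp":[0,0,0],"claw":-1},{"turn":[0,0,0],"dp":[0,0,0],"claw":-1}]'
python3 -m inch '[{"turn":[0,0,0],"dp":[0,0,0],"claw":-1},{"turn":[0,0,0],"dp":[0,0,0],"claw":-1},{"turn":[0,0,0],"dp":[0,0,0],"claw":-1},{"turn":[0,0,0],"dp":[0,0,0],"claw":-1},{"turn":[0,0,0],"dp":[0,0,0],"claw":-1},{"turn":[0,0,0],"dp":[0,0,0],"claw":-1}]'
python3 ang.py
```

```text
time: 9.8
position: [478.2, 50.6, 70.0]
orientation: [0.662, 0.75, -0.0, 0.0]
ft_force: [0.6, -0.1, -0.2]
opening: 0.001
grip_force: 0.0
time: 10.4
position: [478.1, 51.2, 70.0]
orientation: [0.661, 0.75, -0.0, -0.0]
ft_force: [0.4, 0.5, 0.3]
opening: -0.002
grip_force: 0.0
t 10.4 pos [478.1  51.2  70. ] F [0.4 0.5 0.3]
side red 48 r [ 8.3 25.5] wheel deg 184.7
side blue 54 r [24.5  3.9] wheel deg 181.9
side green 54 r [ 14.7 -20.6] wheel deg 178.2
scene red 39 r [ 9.9 21.5] wheel deg 178.1
scene blue 14 r [27.4  3.5] wheel deg 180.1
wrist red 738 r [10.4 25.5] wheel deg 180.5
wrist blue 19 r [29.8 10.6] wheel deg 192.3
wrist green 38 r [ 12.4 -15.9] wheel deg 180.7
```

Blue rests at the pointer. Now the last click.

```bash
python3 -m inch '[{"turn":[0,0,0],"dp":[0,0,0.5],"claw":-1},{"turn":[0,0,0],"dp":[0,0,0.6],"claw":-1},{"turn":[0,0,0],"dp":[0,0,0.5],"claw":-1},{"turn":[0,0,0],"dp":[0,0,0],"claw":-1},{"turn":[0,0,0],"dp":[-0.2,0,0],"claw":-1},{"turn":[0,0,0],"dp":[-0.2,0,0],"claw":-1},{"turn":[0,0,0],"dp":[-0.2,0,0],"claw":-1},{"turn":[0,0,0],"dp":[-0.2,0,0],"claw":-1},{"turn":[0,0,0],"dp":[-0.2,0,0],"claw":-1},{"turn":[0,0,0],"dp":[-0.2,0,0],"claw":-1},{"turn":[0,0,0],"dp":[-0.2,0,0],"claw":-1}]'
python3 -m inch '[{"turn":[0,0,0],"dp":[-0.15,0,0],"claw":-1},{"turn":[0,0,0],"dp":[-0.15,0,0],"claw":-1},{"turn":[0,0,0],"dp":[-0.15,0,0],"claw":-1},{"turn":[0,0,0],"dp":[-0.15,0,0],"claw":-1},{"turn":[0,0,0],"dp":[-0.15,0,0],"claw":-1},{"turn":[0,0,0],"dp":[-0.15,0,0],"claw":-1},{"turn":[0,0,0],"dp":[0,0,0],"claw":-1},{"turn":[0,0,0],"dp":[0,0,0],"claw":-1},{"turn":[0,0,0],"dp":[0,0,0],"claw":-1},{"turn":[0,0,0],"dp":[0,0,0],"claw":-1},{"turn":[0,0,0],"dp":[0,0,0],"claw":-1},{"turn":[0,0,0],"dp":[0,0,0],"claw":-1}]'
python3 ang.py
```

```text
time: 11.65
position: [482.9, 16.0, 30.4]
orientation: [0.661, 0.75, 0.0, 0.0]
ft_force: [-0.4, 1.1, 0.2]
opening: 0.0
grip_force: 0.6
time: 12.85
position: [485.3, -5.7, 30.0]
orientation: [0.661, 0.75, -0.0, -0.0]
ft_force: [0.0, 0.2, 0.1]
opening: 0.0
grip_force: 0.0
t 12.85 pos [485.3  -5.7  30. ] F [0.  0.2 0.1]
side yellow 55 r [-28.6  -3. ] wheel deg 238.9
side blue 49 r [ 8.4 25.4] wheel deg 244.6
side green 49 r [24.4  4.1] wheel deg 242.3
scene yellow 33 r [-27.8  -6.1] wheel deg 245.3
scene red 36 r [-17.5  17.3] wheel deg 248.1
scene blue 36 r [ 9.7 22.1] wheel deg 239.0
scene green 30 r [25.7  0.5] wheel deg 233.9
wrist yellow 1038 r [-27.5  -0.8] wheel deg 234.5
wrist red 1757 r [-16.8  21.9] wheel deg 240.3
wrist blue 1799 r [10.3 25.3] wheel deg 240.7
wrist green 1551 r [26.8  3.6] wheel deg 240.4
```

The wheel is at 240°, which is green. Now I lift straight up and away.

```bash
python3 -m inch '[{"turn":[0,0,0],"dp":[0,0,-0.5],"claw":-1},{"turn":[0,0,0],"dp":[0,0,-0.8],"claw":-1},{"turn":[0,0,0],"dp":[0,0,-1],"claw":-1},{"turn":[0,0,0],"dp":[0,0,-1],"claw":-1},{"turn":[0,0,0],"dp":[0,0,-1],"claw":-1},{"turn":[0,0,0],"dp":[0,-0.5,-0.8],"claw":-1},{"turn":[0,0,0],"dp":[0,-0.5,-0.5],"claw":-1},{"turn":[0,0,0],"dp":[0,0,0],"claw":-1},{"turn":[0,0,0],"dp":[0,0,0],"claw":-1},{"turn":[0,0,0],"dp":[0,0,0],"claw":-1},{"turn":[0,0,0],"dp":[0,0,0],"claw":-1},{"turn":[0,0,0],"dp":[0,0,0],"claw":-1}]'
python3 ang.py; python3 look.py a9
```

```text
time: 14.2
position: [460.5, -8.9, 169.4]
orientation: [0.661, 0.75, -0.0, -0.0]
ft_force: [-0.4, 0.0, -0.1]
opening: -0.001
grip_force: 0.0
t 14.2 pos [460.5  -8.9 169.4] F [-0.4  0.  -0.1]
side red 47 r [-18.6  22.6] wheel deg 242.2
side blue 49 r [ 8.4 25.4] wheel deg 244.6
side green 46 r [24.9  4. ] wheel deg 241.9
scene red 32 r [-17.  18.] wheel deg 246.1
scene blue 33 r [ 9.2 22.5] wheel deg 240.6
scene green 30 r [25.7  0.5] wheel deg 233.9
wrist red 382 r [-16.8  22.1] wheel deg 240.1
wrist blue 411 r [10.  25.4] wheel deg 241.3
wrist green 392 r [26.4  3.7] wheel deg 240.8
t 14.35 pos [460.5  -9.  169.7] dial-frame [-87.1  -0. ] q [ 0.7  0.8 -0.  -0. ] F [ 0.3 -0.5  0.3] open -0.0007081061410179106
```

View pics/a9.png

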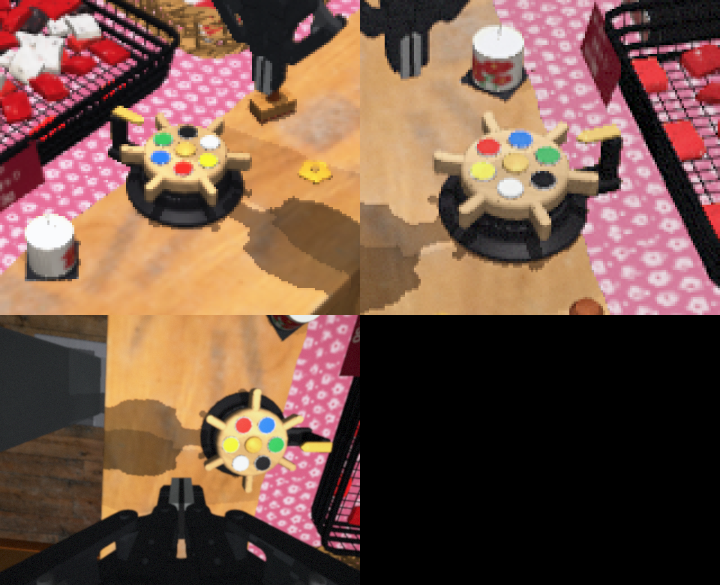

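Green is at the pointer: wrist crop (275,445), side crop (547,155). The dial and bystanders have not moved, and the hand is clear.

```bash
python3 -c "
from bench import env
print(env.finish_job())"
```

```text
the job is handed in; nothing more can be done
None
```

The dial went from yellow through red to blue, which rested at the pointer, then one more click to green; the candle, stamp and brooch look undisturbed, the hand is clear, and the job is handed in at about 14 s.

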